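# Put up a feed roller on the sprung V cradle for checking

### The job

Set out the dismantled feed roller for checking: first put the two steel bushings, one each, into the two round wells of the service station and let go of them. Then take the roller from its wooden rest, lay it centred in the V cradle behind the wells so that it bears on both sloping flanks, press it down until the spring-borne cradle has sunk at least half of its travel, and finish while still holding it pressed down with the gripper. Do not disturb the upright cream spool or the grey round weight that stand among the work.

Things in the scene. Friction and masses are not known exactly. Their poses are not given: they have to be found in the camera images.
- roller_mid (a point): centre of the loose steel roller: plain cylinder 30 mm in diameter and 120 mm long with a 14 mm journal 12 mm long at each end (144 mm over all), about 0.2 kg; the y axis is the roller's own axis (either way round), it lies level. It waits on the wooden rest with its axis 29 mm above the table; it can be gripped across its middle
- rest_seat (a point): where the roller's centre lies while it waits on the fixed wooden rest: two notched wooden rails along y (each 18 mm wide, their middles 48 mm to either side, tops about 25 mm above the table), 78 mm of free room between them above a 5 mm board; y runs along the waiting roller
- bushing_a_mid (a point): centre of a loose steel bushing: upright ring 26 mm in outer diameter, 15 mm bore, 22 mm tall, standing on the table (centre 11 mm up), 0.05 kg. Alike with the other one
- bushing_b_mid (a point): centre of the other, identical loose bushing
- bushing_a: the first bushing as a body, origin at the centre of its underside
- bushing_b: the second bushing as a body, origin at the centre of its underside
- well_0 (a point): middle of the mouth of one well of the fixed service station, a round hole 31 mm wide and 8 mm deep in the 12 mm thick aluminium base plate (146 x 150 mm); mouth 12 mm above the table. A seated bushing stands 14 mm proud, its centre 3 mm above the mouth. x points from the wells towards the cradle, z up
- well_1 (a point): the same for the other well, 76 mm away along y; either bushing may go in either well
- seat (a point): where the roller's centre lies when seated in the steel V cradle (44 x 118 mm); goes down with the cradle. 80 mm behind the line of wells, 79 mm above the table while the cradle is up. y runs along the V, z up. The V is cut in two uprights, their middles 48 mm to either side along y, with 78 mm free between them and the carriage's top 33 mm below this point
- cradle (a joint): how far the cradle is pressed down, m: 0 up, 0.014 on its stop; spring: about 4 N of push to start it (the roller's own weight of about 2 N does not move it), then 0.9 N more per mm; it comes up again when let go. It also floats up to 3 mm sideways (along x of the seat), against 0.8 N per mm, and so centres itself under the roller
- v_root (a point): the bottom of the V, middle of the line where the two sloping flanks meet, 21 mm below point seat, moving with the cradle. Each of the two V uprights is 18 mm wide along y; the V has 90 degrees, is 40 mm wide at the top, and its flanks end 1.5 mm below the seat point; front flanks face away from the wells, back flanks towards them
- roller: the roller as a body, origin at its centre, y along its axis
- spool: bystander, to be left alone: upright cream thread spool 34 mm in diameter, 45 mm tall, origin at its underside
- disc_weight: bystander, to be left alone: grey round weight 66 mm in diameter, 24 mm tall, origin at its underside
Mind the look-alikes: they are no part of the job. What is shaped like the bushing_b but orange or yellow is not meant. Leave any orange look-alike of the roller alone.

How it is judged:
On the way:
1. each bushing stands in a well of its own, let go, while the roller still lies on its rest (((horizontal distance between bushing_a_mid and well_0 below 0.005 m and z of bushing_a_mid in the frame of well_0 below 0.006 m and horizontal distance between bushing_b_mid and well_1 below 0.005 m and z of bushing_b_mid in the frame of well_1 below 0.006 m) or (horizontal distance between bushing_a_mid and well_1 below 0.005 m and z of bushing_a_mid in the frame of well_1 below 0.006 m and horizontal distance between bushing_b_mid and well_0 below 0.005 m and z of bushing_b_mid in the frame of well_0 below 0.006 m)) and contact force between the fingers and bushing_a below 0.1 N and contact force between the fingers and bushing_b below 0.1 N and distance between roller_mid and rest_seat below 0.03 m), for 0.2 s.
At the end, for the whole second after the job is handed in: bushings on the floors of different wells (within 5 mm), let go; roller in the V (3 mm across and in height, 12 mm lengthwise, 0.05 rad), over 1.5 N on a front and on a back flank, cradle down over 6.5 of 14 mm, gripper still holding the roller, at rest (((horizontal distance between bushing_a_mid and well_0 below 0.005 m and z of bushing_a_mid in the frame of well_0 below 0.006 m and horizontal distance between bushing_b_mid and well_1 below 0.005 m and z of bushing_b_mid in the frame of well_1 below 0.006 m) or (horizontal distance between bushing_a_mid and well_1 below 0.005 m and z of bushing_a_mid in the frame of well_1 below 0.006 m and horizontal distance between bushing_b_mid and well_0 below 0.005 m and z of bushing_b_mid in the frame of well_0 below 0.006 m)) and contact force between the fingers and bushing_a below 0.1 N and contact force between the fingers and bushing_b below 0.1 N and x of roller_mid in the frame of seat between -0.003 and 0.003 m and y of roller_mid in the frame of seat between -0.012 and 0.012 m and z of roller_mid in the frame of seat between -0.003 and 0.003 m and angle between the y axis of roller_mid and the y axis of seat, either way round below 0.05 rad and value of joint cradle above 0.0065 m and (contact force between roller and cradle_c0 above 1.5 N or contact force between roller and cradle_c1 above 1.5 N) and (contact force between roller and cradle_c2 above 1.5 N or contact force between roller and cradle_c3 above 1.5 N) and contact force between the fingers and roller above 1 N and linear speed of roller below 0.01 m/s); the arm keeps its last pose, push and grip.
It fails at once if the spool is shifted by more than 30 mm (distance of spool from where it was at the start of the episode above 0.03 m).
It fails at once if the round weight is shifted by more than 30 mm (distance of disc_weight from where it was at the start of the episode above 0.03 m).
It also fails if it takes over 72 s, if anything falls off the work surface, if the arm or the gripper's body presses on something with over 40 N, if the wrist force passes 120 N, or if a joint passes its speed limit or range.

### The arm

A 7-joint arm with a two-finger parallel gripper is mounted at the origin on a cart in front of the work surface, level with it; the furniture and walls round the work are solid. World frame = base frame: x ahead of the robot, y to its left, z up, the work surface at z = 0. Lengths are in m, angles in rad, forces in N, time in s.
With the tool pointing down it reaches from about 0.35 to 0.9 m from the base axis. Payload 7.2 kg.
Tool frame: the origin (TCP) lies midway between the tips of the shut fingers; the grasp point (between the pads) lies 19 mm behind it; z points along the fingers, y is the line along which they close (so a half turn about z gives the same grasp; the last joint's range is limited). The gripper opens to 88 mm and grips with 3 to 60 N. Pads are 20 mm wide; open, the fingers measure 115 mm over their backs; the gripper's body (75 mm by 178 mm) begins 61 mm behind the grasp point.
Start: joints at [1.076, 0.411, -0.013, 1.596, 0.006, 1.134, -0.082], TCP at [0.259, -0.569, 0.2] pointing down, gripper open.
Joint ranges: [-2.95, 2.95], [-0.29, 1.99], [-1.47, 1.44], [0.14, 2.54], [-1.03, 4.17], [0.13, 1.85], [-2.86, 2.86]. Speed limits (rad/s): [2.39, 2.39, 3.01, 3.01, 3.14, 3.14, 3.14].

### API

Orientations are given as [roll, pitch, yaw] about the fixed x, y, z axes, in that order (R = Rz(yaw) Ry(pitch) Rx(roll)).
In Python, from cell import arm gives the robot as it stands. The module is installed in compiled form; this text tells all that it offers.
- The arm moves only by the tool carry_out, never from a script. Its argument "moves" is a list of rows, each a list of 3 entries, a list of its own where there are three numbers: the shift along the tool's x, y, z in mm, then the turn, a rotation vector about the tool's x, y, z in degrees, then the closure in counts, from 0 (fully open) to 255 (shut). In form: [[[x, y, z], [wx, wy, wz], grip], ...]. A call has exactly 10 rows; each row shifts and turns the commanded pose from where the row before left it, along the tool's axes as they then stand; what a row does not reach is not made up. A row lasts 1/10 s, in which the tool goes at most 50 mm and 8.59 degrees, less where a joint would pass 70% of its speed; a pose out of reach is approached as far as the arm can. A call is refused whole if a number of a shift passes 50 or a number of a turn 8.59, either way. A call with a gripper value outside its range is refused whole. The fingers move at their own pace and stop on an object; "force" is the grip in N (left out, the last holds). Time passes only in rows, so rows that do not move let the fingers close, or fill a call up. It gives the time, the measured TCP pose, the force, the opening and the grip force at its end, in the units of the state.
- arm.observe(): the state, without advancing time (a new reading comes with each control period).
- arm.camera(name): name is "scene" or "top" or "wrist"; returns a dict with "image" (384x512x3 uint8, red, green, blue), "vertical_fov" (degrees; the focal length in pixels is half the picture's height over the tangent of half this angle, whatever the lens; pixels are square), "cx", "cy" (the principal point, pixels), "extrinsics" (4x4, takes a point from world to camera coordinates). Camera axes: x right, y up, looking along -z (the intrinsics and any distortion apply to the point x, -y, -z); pixel columns grow to the right and rows downward; lengths in m; the calibration is good to about 2 mm. The wrist camera is an equidistant fisheye: a pixel r from the principal point sees the ray r / f radians off the axis. A picture is of the moment at which its call begins. There is no depth.
- arm.job_done(): hands the job in; it is judged then, once.
The state is a dict: "clock": time; "joint_positions": joint angles; "dq": joint speeds; "tau": joint torques, N m; "ee_pos": TCP position; "orientation": TCP orientation; "wrist_force": force on the tool from outside, world axes, zero at the start; "torque": the same for the moment, N m; "opening": opening from 0.0 (shut) to 1.0 (fully open); "grip_force": force on a finger pad.
Only numpy, scipy, OpenCV 4.12 (cv2) and the standard library are available. Lean on these libraries where they do the work, as an engineer would, in place of code of your own. Each camera call takes 0.05 s, during which the arm holds its last target. There are 200 camera calls.

## Working session

There is one attempt and no reset: what is moved stays moved. The work goes in short steps, Python scripts to look and compute and a tool call to move; the robot and the scene stay as the last step left them, time stands still between calls to the robot, and variables do not carry over. Pictures are saved under pics/ and viewed, at most 10 in all, crops included, and the job is handed in when it is done.

Besides the shell and the picture viewer there is one more tool, called after "Call:" in YAML: its name, and indented under it one key for each argument. carry_out: Moves the arm, as the interface text tells. Its arguments: {"type":"object","properties":{"moves":{"type":"array"},"force":{"type":"number"}},"required":["moves"]}

```bash
mkdir -p pics
cat > h.py <<'E'
import numpy as np, cv2, json
from cell import arm
def snap(name, fn):
    c=arm.camera(name); cv2.imwrite(f'pics/{fn}.png', c['image'][:,:,::-1])
    np.savez(f'pics/{fn}.npz', fov=c['vertical_fov'],cx=c['cx'],cy=c['cy'],E=c['extrinsics'],img=c['image'])
    return c
def load(fn): return np.load(f'pics/{fn}.npz')
def ray(c,u,v,fish=False):
    f=192/np.tan(np.radians(float(c['fov']))/2); x=(u-c['cx'])/f; y=(v-c['cy'])/f
    if fish:
        r=np.hypot(x,y); s=np.sin(r)/r if r>1e-9 else 1; d=np.array([x*s,-y*s,-np.cos(r)])
    else: d=np.array([x,-y,-1.])
    E=c['E']; R=E[:3,:3]; return -R.T@E[:3,3], R.T@d
def at(c,u,v,z,fish=False):
    o,d=ray(c,u,v,fish); return o+d*(z-o[2])/d[2]
def proj(c,p,fish=False):
    E=c['E']; q=E[:3,:3]@np.array(p)+E[:3,3]; f=192/np.tan(np.radians(float(c['fov']))/2)
    x,y,z=q[0],-q[1],-q[2]
    if fish:
        r=np.hypot(x,y); k=np.arctan2(r,z)/max(r,1e-9); return c['cx']+f*k*x, c['cy']+f*k*y
    return c['cx']+f*x/z, c['cy']+f*y/z
E
python3 - <<'E'
from h import *
a=snap('scene','s0');b=snap('top','t0')
print(arm.observe()); print(b['extrinsics'],b['vertical_fov'])
cv2.imwrite('pics/t0b.png',cv2.resize(b['image'][:,:,::-1],(800,600),interpolation=cv2.INTER_CUBIC))
E
```

```text
{'clock': 0.1, 'joint_positions': array([ 1.07580505,  0.41177633, -0.01273818,  1.59691597,  0.00563356,
        1.13426853, -0.08221712]), 'dq': array([-0.00054752, -0.00290235, -0.00028744, -0.00378044, -0.00023556,
       -0.00040969,  0.00019087]), 'tau': array([ 2.23423209e-03, -5.89098072e+01,  6.43328670e-01, -2.91713154e+01,
       -5.37764258e-02,  1.43828656e-02,  1.07085839e-05]), 'ee_pos': array([ 0.25850267, -0.56854033,  0.19913837]), 'orientation': array([-3.14026514e+00,  1.13308660e-04,  4.26836411e-01]), 'wrist_force': array([ 0.31930997, -0.22142425, -0.4567174 ]), 'torque': array([ 0.04868878, -0.0268351 ,  0.05105248]), 'grip_force': 0.0, 'opening': 0.9991606905397774}
[[-0.02106177 -0.9995192   0.02275479 -0.14375689]
 [ 0.98744665 -0.01723293  0.15700999 -0.55936236]
 [-0.15654237  0.02577605  0.98733484 -0.99132275]
 [ 0.          0.          0.          1.        ]] 55.150985821014544
```

View pics/t0b.png

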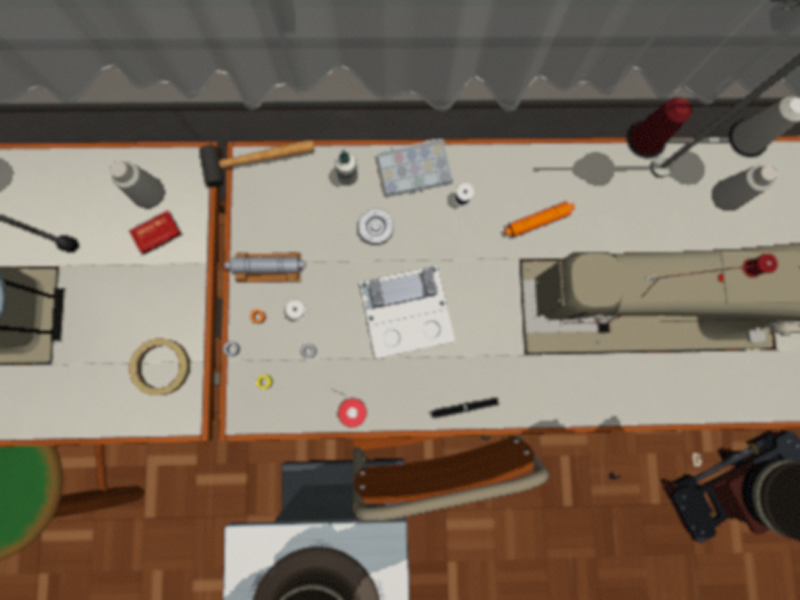

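View pics/s0.png

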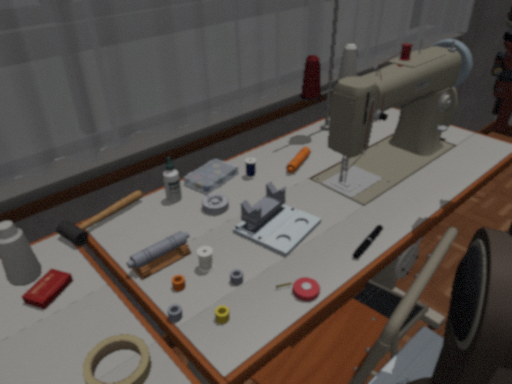

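Top view (800x600): the grey bushings are at (232,349) and (309,351), and the spool is at (294,310). The roller is at (265,265), the wells at (392,338) and (431,328), the cradle at about (402,289), and the weight at (375,226). The orange and yellow rings at (258,316) and (264,381) are decoys.

Run:
```python
from h import *
c=load('t0'); s=1.5625
for n,u,v,z in [('ba',232,348,.022),('bb',309,350,.022),('spool',294,309,.045),('orange',258,316,.022),('rollL',228,265,.029),('rollR',304,264,.029),('w0',392,338,.012),('w1',431,328,.012),('crL',367,295,.06),('crR',436,282,.06),('disc',375,226,.024),('edge',228,400,0)]:
    print(n,at(c,u/s,v/s,z).round(4))
R=at(c,392/s,338/s,.012)-at(c,431/s,328/s,.012); print(np.linalg.norm(R),np.degrees(np.arctan2(R[1],R[0])))
i=c['img'][150:270,130:310,::-1]; cv2.imwrite('pics/t0c.png',cv2.resize(i,(800,533),interpolation=cv2.INTER_CUBIC))
```

```text
ba [0.4596 0.1497 0.022 ]
bb [0.4533 0.0111 0.022 ]
spool [0.5256 0.0351 0.045 ]
orange [0.5169 0.104  0.022 ]
rollL [0.6113 0.1589 0.029 ]
rollR [0.6108 0.0199 0.029 ]
w0 [ 0.4728 -0.1397  0.012 ]
w1 [ 0.4899 -0.2121  0.012 ]
crL [ 0.5464 -0.0962  0.06  ]
crR [ 0.5677 -0.2197  0.06  ]
disc [ 0.6824 -0.1117  0.024 ]
edge [0.3668 0.1605 0.    ]
0.07439532728166758 103.26374126777102
```

View pics/t0c.png

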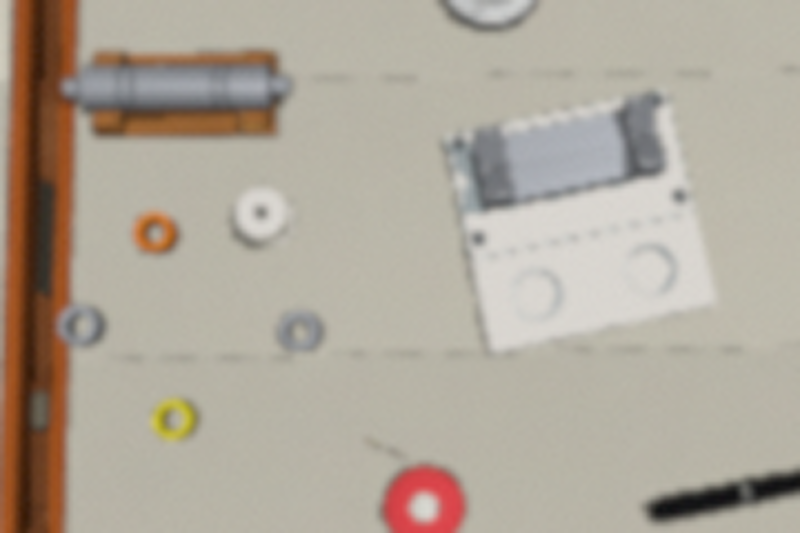

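```bash
cat >> h.py <<'E'
from scipy.spatial.transform import Rotation as Ro
def plan(way, start=None):
    """way: list of (xyz, yaw deg, nrows); prints rows in tool axes"""
    o=arm.observe()
    p=np.array(o['ee_pos']); yaw=np.degrees(o['orientation'][2])
    if start: p,yaw=np.array(start[0]),start[1]
    for q,y2,n in way:
        q=np.array(q); out=[]
        dp=(q-p)/n; dy=(y2-yaw)/n
        for k in range(n):
            R=(Ro.from_euler('z',yaw+dy*k,degrees=True)*Ro.from_euler('x',180,degrees=True)).as_matrix()
            print((R.T@dp*1e3).round(1).tolist(), round(-dy,2))
        p,yaw=q,y2
        print('--')
E
python3 - <<'E'
from h import *
plan([((.32,-.3,.22),67,6),((.43,-.15,.22),90,4)])
E
```

```text
[27.9, -36.5, -3.5] -7.09
[32.2, -32.8, -3.5] -7.09
[36.0, -28.6, -3.5] -7.09
[39.2, -23.9, -3.5] -7.09
[41.9, -18.9, -3.5] -7.09
[43.9, -13.6, -3.5] -7.09
--
[45.3, 10.7, 0.0] -5.75
[44.0, 15.1, 0.0] -5.75
[42.2, 19.5, 0.0] -5.75
[40.1, 23.6, 0.0] -5.75
--
```

Call:
carry_out:
  moves:
    - [[28, -36, -3], [0, 0, -7], 0]
    - [[32, -33, -3], [0, 0, -7], 0]
    - [[36, -29, -3], [0, 0, -7], 0]
    - [[39, -24, -3], [0, 0, -7], 0]
    - [[42, -19, -3], [0, 0, -7], 0]
    - [[44, -14, -3], [0, 0, -7], 0]
    - [[45, 11, 0], [0, 0, -6], 0]
    - [[44, 15, 0], [0, 0, -6], 0]
    - [[42, 19, 0], [0, 0, -6], 0]
    - [[40, 24, 0], [0, 0, -6], 0]

```text
clock: 1.1
ee_pos: [0.4316, -0.1494, 0.2179]
orientation: [3.141, 0.0, 1.583]
wrist_force: [0.2, -0.5, -0.8]
opening: 0.997
grip_force: 0.0
```

Run:
```python
from h import *
snap('wrist','w1'); o=arm.observe(); print(o['clock'],o['ee_pos'],o['orientation'],o['joint_positions'])
c=load('w1'); print(c['fov'],c['cx'],c['cy'])
for p in [(.4728,-.1397,.012),(.49,-.2121,.012),(.453,.011,.022)]: print(proj(c,p,True))
cv2.imwrite('pics/w1b.png',cv2.resize(c['img'][:,:,::-1],(800,600),interpolation=cv2.INTER_CUBIC))
```

```text
1.15 [ 0.43595906 -0.14230875  0.21833742] [ 3.13807840e+00 -2.85289121e-03  1.59644271e+00] [ 0.65473044  0.14051257 -0.48420787  1.93218711  0.06991066  1.08299982
  0.16760848]
65.70646984690485 253.25220242021987 192.0341155516145
(np.float64(283.59628463739807), np.float64(158.5634915774815))
(np.float64(293.84192051089514), np.float64(210.02652593616838))
(np.float64(271.00838671255684), np.float64(43.56264410070952))
```

View pics/w1b.png

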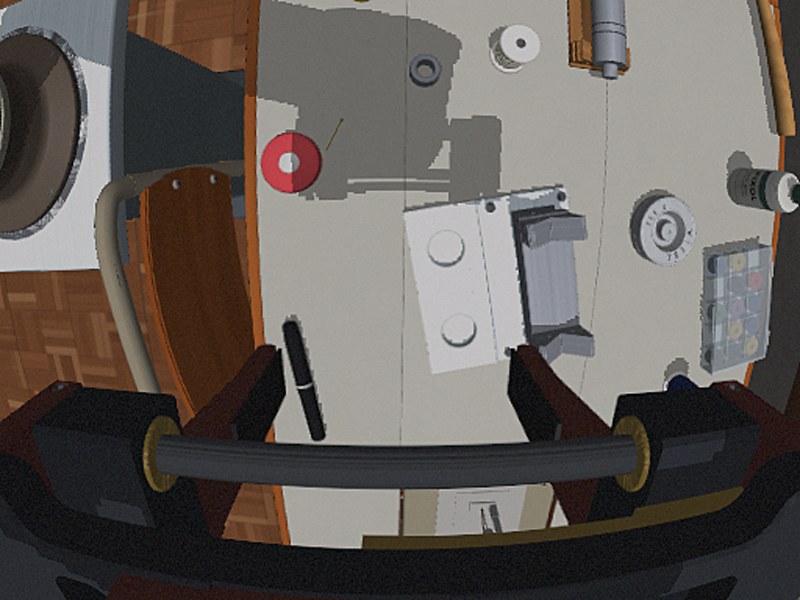

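Wrist view (800x600): the wells are at (446,248) and (459,330), and bushing b's top is at (426,68). The plate corners are at (404,210), (436,373) and (562,186), and the cradle is behind the wells.

Run:
```python
from h import *
c=load('w1'); s=1.5625
P={}
for n,u,v,z in [('w0',446,248,.012),('w1',459,330,.012),('bb',426,68,.022),('FL',404,210,.012),('FR',436,373,.012),('BL',562,186,.012),('spool',520,43,.045),('disc',665,229,.024)]:
    P[n]=at(c,u/s,v/s,z,True); print(n,P[n].round(4))
def ang(a,b,off): d=P[a]-P[b]; print(a,b,np.linalg.norm(d),np.degrees(np.arctan2(d[1],d[0]))-off)
ang('w0','w1',90);ang('FL','FR',90);ang('BL','FL',0)
```

```text
w0 [ 0.4753 -0.1399  0.012 ]
w1 [ 0.49   -0.2138  0.012 ]
bb [0.4551 0.0111 0.022 ]
FL [ 0.4389 -0.108   0.012 ]
FR [ 0.4709 -0.2563  0.012 ]
BL [ 0.5762 -0.0819  0.012 ]
spool [0.5271 0.0319 0.045 ]
disc [ 0.6799 -0.1124  0.024 ]
w0 w1 0.0754259766568855 11.234923098587856
FL FR 0.15173822283165456 12.179992072149986
BL FL 0.1396704944221236 10.752299908040627
```

Run:
```python
from h import *
plan([((.455,.011,.16),90,4),((.455,.011,.03),90,4)])
```

```text
[38.2, 5.7, 14.6] 0.37
[38.2, 5.5, 14.6] 0.37
[38.3, 5.3, 14.6] 0.37
[38.3, 5.0, 14.6] 0.37
--
[0.0, -0.0, 32.5] -0.0
[0.0, -0.0, 32.5] -0.0
[0.0, -0.0, 32.5] -0.0
[0.0, -0.0, 32.5] -0.0
--
```

Call:
carry_out:
  moves:
    - [[38, 6, 15], [0, 0, 0.4], 110]
    - [[38, 5, 15], [0, 0, 0.4], 110]
    - [[38, 5, 15], [0, 0, 0.4], 110]
    - [[38, 5, 15], [0, 0, 0.4], 110]
    - [[0, 0, 32], [0, 0, 0], 110]
    - [[0, 0, 32], [0, 0, 0], 110]
    - [[0, 0, 32], [0, 0, 0], 110]
    - [[0, 0, 32], [0, 0, 0], 110]
    - [[0, 0, 0], [0, 0, 0], 110]
    - [[0, 0, 0], [0, 0, 0], 110]

```text
clock: 2.15
ee_pos: [0.452, 0.0011, 0.03]
orientation: [-3.14, -0.0, 1.551]
wrist_force: [0.8, 0.2, -0.2]
opening: 0.571
grip_force: 0.0
```

Run:
```python
from h import *
snap('wrist','w2'); o=arm.observe(); print(o['clock'],o['ee_pos'],o['orientation'],o['opening'])
c=load('w2'); print(proj(c,(.455,.011,.022),True))
cv2.imwrite('pics/w2b.png',cv2.resize(c['img'][:,:,::-1],(800,600),interpolation=cv2.INTER_CUBIC))
```

```text
2.2 [0.45287812 0.0010731  0.03077128] [ 3.14109988e+00 -1.11953066e-04  1.55073328e+00] 0.5704711321390041
(np.float64(256.0348116582366), np.float64(205.0525889556697))
```

View pics/w2b.png

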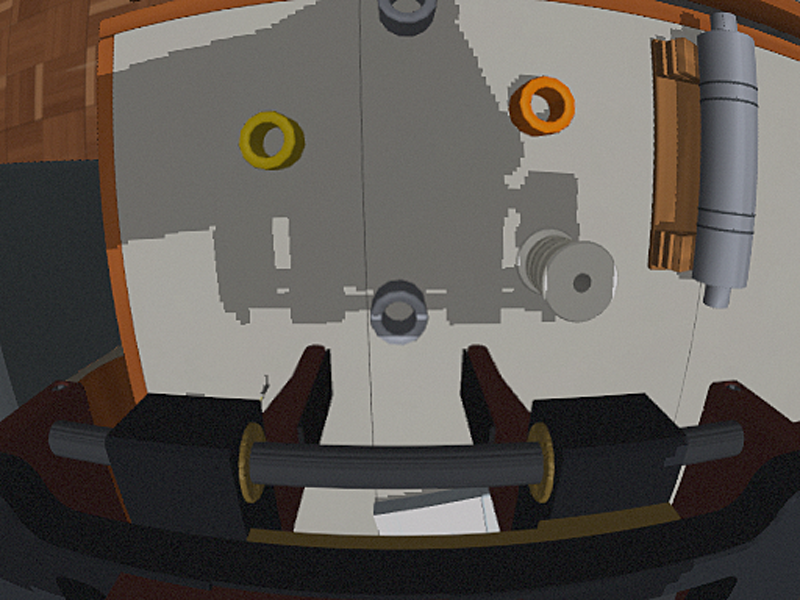

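Wrist view: bushing b is at (400,313), just ahead of the fingers. Bushing a is at (407,8), and the roller ends are at (724,20) and (717,297).

Run:
```python
from h import *
c=load('w2'); s=1.5625
for n,u,v,z in [('bb',400,314,.022),('ba',407,9,.022),('spool',581,282,.045),('orange',545,105,.022),('r1',724,17,.029),('r0',716,302,.029)]:
    print(n,at(c,u/s,v/s,z,True).round(4))
bb=at(c,400/s,314/s,.022,True)
plan([((bb[0],bb[1],.01),90,3)])
```

```text
bb [0.455  0.0139 0.022 ]
ba [0.4605 0.1451 0.022 ]
spool [0.527  0.0328 0.045 ]
orange [0.5178 0.1043 0.022 ]
r1 [0.6137 0.1603 0.029 ]
r0 [0.6124 0.0181 0.029 ]
[4.3, 0.6, 6.9] -0.38
[4.3, 0.7, 6.9] -0.38
[4.3, 0.7, 6.9] -0.38
--
```

Call:
carry_out:
  moves:
    - [[6, 1, 0], [0, 0, -0.6], 110]
    - [[6, 1, 0], [0, 0, -0.6], 110]
    - [[0, 0, 10], [0, 0, 0], 110]
    - [[0, 0, 10], [0, 0, 0], 110]
    - [[0, 0, 0], [0, 0, 0], 110]
    - [[0, 0, 0], [0, 0, 0], 255]
    - [[0, 0, 0], [0, 0, 0], 255]
    - [[0, 0, 0], [0, 0, 0], 255]
    - [[0, 0, 0], [0, 0, 0], 255]
    - [[0, 0, 0], [0, 0, 0], 255]
  force: 20

```text
clock: 3.2
ee_pos: [0.4547, 0.0129, 0.01]
orientation: [3.141, 0.0, 1.572]
wrist_force: [0.3, 0.0, -0.7]
opening: 0.152
grip_force: 0.0
```

Run:
```python
from h import *
o=arm.observe(); print(o['clock'],o['ee_pos'],o['orientation'],o['opening']*88,o['grip_force'])
p=o['ee_pos']
plan([((p[0],p[1],.07),90,2),((.475,-.14,.07),90,5)])
```

```text
3.2 [0.45469826 0.01290221 0.00998794] [3.14129465e+00 3.13278604e-05 1.57167522e+00] 13.41531919502943 0.0
[-0.0, 0.0, -30.0] 0.03
[0.0, 0.0, -30.0] 0.03
--
[-30.6, 4.1, 0.0] -0.0
[-30.6, 4.1, 0.0] -0.0
[-30.6, 4.1, 0.0] -0.0
[-30.6, 4.1, 0.0] -0.0
[-30.6, 4.1, 0.0] -0.0
--
```

Run:
```python
from h import *
snap('wrist','w3'); o=arm.observe(); print(o['clock'],o['ee_pos'],o['opening']*88,o['grip_force'],o['wrist_force'])
c=load('w3')
cv2.imwrite('pics/w3b.png',cv2.resize(c['img'][:,:,::-1],(800,600),interpolation=cv2.INTER_CUBIC))
```

```text
3.25 [0.45466377 0.01287804 0.00995185] 9.261578068206239 0.0 [-0.13526624  1.03492852  0.99957503]
```

View pics/w3b.png

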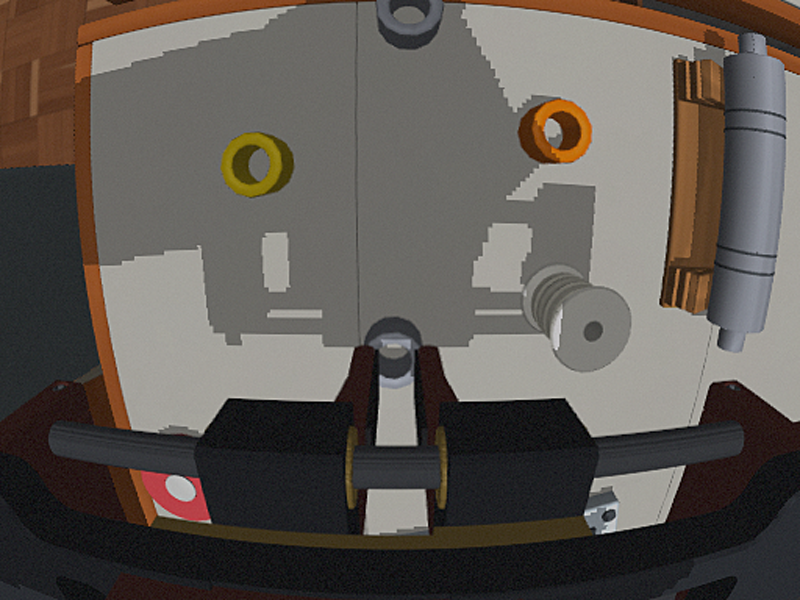

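Wrist view: the fingers closed past the bushing, which now sits at about (393,350), just ahead (+y) of the fingertips.

Run:
```python
from h import *
c=load('w3'); s=1.5625
for u,v in [(392,318),(393,350),(392,387)]: print(at(c,u/s,v/s,.022,True).round(4))
print([np.array(proj(c,(.4547,.0129,z),True))*s for z in (.01,.022,.03)])
for y in (.013,.03,.045): print(y,np.array(proj(c,(.455,y,.022),True))*s)
for n,u,v,z in [('ba',408,15,.022),('r1',754,40,.029),('r0',734,343,.029),('or',562,131,.022)]: print(n,at(c,u/s,v/s,z,True).round(4))
c=load('w2');E=c['E']; print(-E[:3,:3].T@E[:3,3])
```

```text
[0.4541 0.0304 0.022 ]
[0.4545 0.017  0.022 ]
[4.54e-01 4.00e-04 2.20e-02]
[array([393.67027835, 348.29801952]), array([393.56172737, 359.32917982]), array([393.48235222, 367.4335228 ])]
0.013 [394.30583574 359.1020076 ]
0.03 [394.27824943 319.08749111]
0.045 [394.25894581 281.77450915]
ba [0.4601 0.1472 0.022 ]
r1 [0.6144 0.1596 0.029 ]
r0 [0.6149 0.0187 0.029 ]
or [0.5188 0.1046 0.022 ]
[0.45467334 0.07491174 0.21462135]
```

The picture shows the visible fingertips about 18 mm higher than the reported TCP, so they closed above the ring. I'll reopen and go lower carefully.

Call:
carry_out:
  moves:
    - [[0, 0, 0], [0, 0, 0], 110]
    - [[0, 0, 0], [0, 0, 0], 110]
    - [[0, 0, 0], [0, 0, 0], 110]
    - [[0, 0, 0], [0, 0, 0], 110]
    - [[0, 0, 0], [0, 0, 0], 110]
    - [[0, 0, 4], [0, 0, 0], 110]
    - [[0, 0, 4], [0, 0, 0], 110]
    - [[0, 0, 1], [0, 0, 0], 110]
    - [[0, 0, 1], [0, 0, 0], 110]
    - [[0, 0, 1], [0, 0, 0], 110]

```text
clock: 4.25
ee_pos: [0.4545, 0.013, -0.0013]
orientation: [-3.141, -0.0, 1.572]
wrist_force: [-0.3, 0.0, -0.2]
opening: 0.572
grip_force: 0.0
```

Run:
```python
from h import *
o=arm.observe(); print(o['clock'],o['ee_pos'],o['opening']*88,o['wrist_force'])
c=snap('wrist','w4');b=snap('scene','s4')
g=c['image'][205:265,170:340,::-1]; h=b['image'][190:340,130:300,::-1]
cv2.imwrite('pics/w4b.png',np.vstack([cv2.resize(g,(680,240),interpolation=cv2.INTER_CUBIC),cv2.resize(h,(680,360),interpolation=cv2.INTER_CUBIC)]))
```

```text
4.25 [ 0.45453093  0.01300148 -0.00130511] 50.3560717170479 [-0.27882924  0.03370008 -0.19266248]
```

View pics/w4b.png

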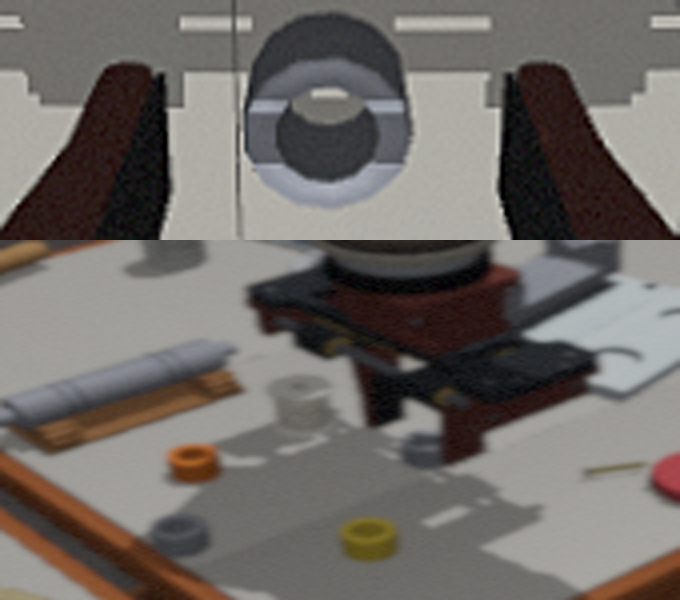

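Run:
```python
from h import *
c=load('w4'); 
for (ul,ur,v) in [(210,297,223.8),(212,295,247)]:
    o,d1=ray(c,ul,v,True); o,d2=ray(c,ur,v,True)
    t=.0504/abs((d1/ -d1[2]-d2/ -d2[2])[0]); print((o+d1/-d1[2]*t).round(4),(o+d2/-d2[2]*t).round(4))
print(at(c,252,238.3,.022,True))
```

```text
[0.4304 0.0226 0.0245] [0.4808 0.0226 0.0245]
[0.4304 0.0063 0.0219] [0.4808 0.0063 0.0219]
[0.4546798  0.01242115 0.022     ]
```

Call:
carry_out:
  moves:
    - [[0, 0, 5], [0, 0, 0], 110]
    - [[0, 0, 3], [0, 0, 0], 110]
    - [[0, 0, 2], [0, 0, 0], 110]
    - [[0, 0, 1], [0, 0, 0], 110]
    - [[0, 0, 0], [0, 0, 0], 255]
    - [[0, 0, 0], [0, 0, 0], 255]
    - [[0, 0, 0], [0, 0, 0], 255]
    - [[0, 0, 0], [0, 0, 0], 255]
    - [[0, 0, 0], [0, 0, 0], 255]
    - [[0, 0, 0], [0, 0, 0], 255]
  force: 20

```text
clock: 5.35
ee_pos: [0.4546, 0.0129, -0.0121]
orientation: [3.141, 0.0, 1.572]
wrist_force: [0.1, 0.3, 0.6]
opening: 0.289
grip_force: 20.0
```

Call:
carry_out:
  moves:
    - [[0, 0, -25], [0, 0, 0], 255]
    - [[0, 0, -30], [0, 0, 0], 255]
    - [[-45, 7, 0], [0, 0, 0], 255]
    - [[-45, 7, 0], [0, 0, 0], 255]
    - [[-45, 7, 0], [0, 0, 0], 255]
    - [[-45, 7, 0], [0, 0, 0], 255]
    - [[-46, 7, 0], [0, 0, 0], 255]
    - [[0, 0, 15], [0, 0, 0], 255]
    - [[0, 0, 0], [0, 0, 0], 255]
    - [[0, 0, 0], [0, 0, 0], 255]

```text
clock: 6.35
ee_pos: [0.4893, -0.2115, 0.0275]
orientation: [-3.14, -0.001, 1.573]
wrist_force: [1.2, 0.7, -0.7]
opening: 0.283
grip_force: 20.0
```

Run:
```python
from h import *
o=arm.observe(); print(o['clock'],o['ee_pos'],o['orientation'],o['opening']*88,o['grip_force'])
c=snap('wrist','w5'); c=load('w5')
cv2.imwrite('pics/w5b.png',cv2.resize(c['img'][100:300,130:390,::-1],(780,600),interpolation=cv2.INTER_CUBIC))
for p in [(.4745,-.1393,.012),(.4897,-.2137,.012)]: 
    u,v=proj(c,p,True); print((u-130)*3,(v-100)*3)
```

```text
6.35 [ 0.48933272 -0.21147269  0.02750889] [-3.14036264e+00 -1.31683312e-03  1.57311879e+00] 24.92412447750669 20.000114617869258
299.90959299008773 37.37813706297601
367.8217744234332 353.5211763660702
```

View pics/w5b.png

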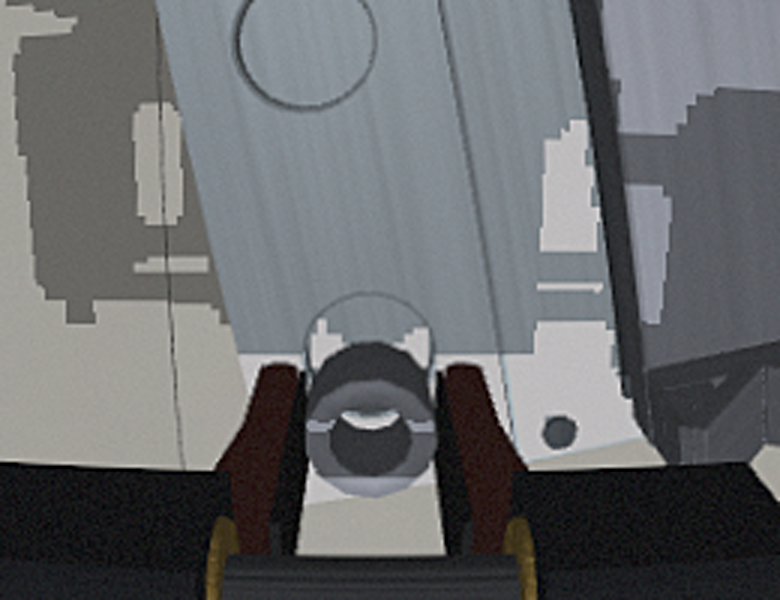

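Crop: well 1's circle is centred at (370,356), well 0's at (307,40), and the held bushing's top is at about (372,437).

Run:
```python
from h import *
c=load('w5')
f=lambda u,v,z: at(c,u/3+130,v/3+100,z,True).round(4)
print('w0',f(307,40,.012),'w1',f(370.5,356,.012),f(305,356,.012),f(436,356,.012),'top',f(370.5,293,.012))
for z in(.058,.0616): print(z,'ring L,R',f(306,437,z),f(438,437,z),'far,near top',f(372,496,z),f(372,379,z))
```

```text
w0 [ 0.4761 -0.1399  0.012 ] w1 [ 0.4903 -0.2143  0.012 ] [ 0.4746 -0.2144  0.012 ] [ 0.5061 -0.2143  0.012 ] top [ 0.4903 -0.1985  0.012 ]
0.058 ring L,R [ 0.478  -0.2135  0.058 ] [ 0.5033 -0.2135  0.058 ] far,near top [ 0.4907 -0.2265  0.058 ] [ 0.4906 -0.2014  0.058 ]
0.0616 ring L,R [ 0.4783 -0.2118  0.0616] [ 0.503  -0.2117  0.0616] far,near top [ 0.4907 -0.2245  0.0616] [ 0.4906 -0.1999  0.0616]
```

Call:
carry_out:
  moves:
    - [[-1, 0, 10], [0, 0, 0], 255]
    - [[0, 0, 10], [0, 0, 0], 255]
    - [[0, 0, 5], [0, 0, 0], 255]
    - [[0, 0, 5], [0, 0, 0], 255]
    - [[0, 0, 3], [0, 0, 0], 255]
    - [[0, 0, 2], [0, 0, 0], 255]
    - [[0, 0, 0], [0, 0, 0], 255]
    - [[0, 0, 0], [0, 0, 0], 255]
    - [[0, 0, 0], [0, 0, 0], 255]
    - [[0, 0, 0], [0, 0, 0], 255]

```text
clock: 7.4
ee_pos: [0.4899, -0.2142, -0.0069]
orientation: [3.141, 0.0, 1.572]
wrist_force: [0.2, -1.4, -0.1]
opening: 0.285
grip_force: 20.0
```

Call:
carry_out:
  moves:
    - [[0, 0, 0], [0, 0, 0], 150]
    - [[0, 0, 0], [0, 0, 0], 150]
    - [[0, 0, 0], [0, 0, 0], 150]
    - [[0, 0, -10], [0, 0, 0], 150]
    - [[0, 0, -25], [0, 0, 0], 110]
    - [[0, 0, -30], [0, 0, 0], 110]
    - [[45, -4, 0], [0, 0, 0], 110]
    - [[45, -4, 0], [0, 0, 0], 110]
    - [[45, -4, 0], [0, 0, 0], 110]
    - [[45, -4, 0], [0, 0, 0], 110]

```text
clock: 8.4
ee_pos: [0.4735, -0.0326, 0.0588]
orientation: [3.14, 0.0, 1.571]
wrist_force: [0.6, 0.8, 0.6]
opening: 0.568
grip_force: 0.0
```

Call:
carry_out:
  moves:
    - [[45, -4, 0], [0, 0, 0], 110]
    - [[45, -4, 0], [0, 0, 0], 110]
    - [[45, -3, 0], [0, 0, 0], 110]
    - [[45, -3, 0], [0, 0, 0], 110]
    - [[0, 0, 15], [0, 0, 0], 110]
    - [[0, 0, 15], [0, 0, 0], 110]
    - [[0, 0, 0], [0, 0, 0], 110]
    - [[0, 0, 0], [0, 0, 0], 110]
    - [[0, 0, 0], [0, 0, 0], 110]
    - [[0, 0, 0], [0, 0, 0], 110]

```text
clock: 9.4
ee_pos: [0.4601, 0.1457, 0.0286]
orientation: [3.14, -0.0, 1.571]
wrist_force: [-0.7, -0.3, 0.6]
opening: 0.57
grip_force: 0.0
```

Run:
```python
from h import *
o=arm.observe(); print(o['clock'],o['ee_pos'],o['orientation'],o['opening']*88,o['wrist_force'])
c=snap('wrist','w6'); c=load('w6')
im=c['img'][150:290,170:340,::-1]
cv2.imwrite('pics/w6b.png',cv2.resize(im,(680,560),interpolation=cv2.INTER_CUBIC))
u,v=proj(c,(.4603,.147,.022),True); print((u-170)*4,(v-150)*4)
```

```text
9.4 [0.46007315 0.14572754 0.02861767] [ 3.14036746e+00 -2.02832181e-04  1.57093680e+00] 50.18647601774229 [-0.68166574 -0.25096499  0.55344751]
329.27717116260203 270.64921566175235
```

View pics/w6b.png

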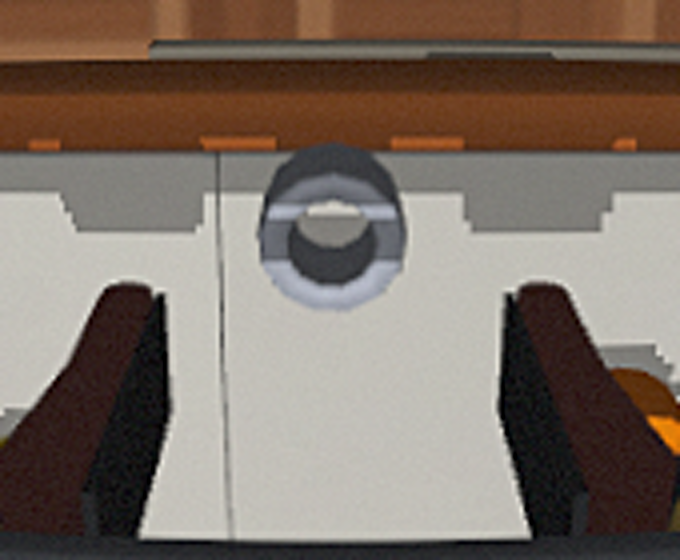

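Run:
```python
from h import *
c=load('w6')
f=lambda u,v,z: at(c,u/4+170,v/4+150,z,True).round(4)
print(f(333,243,.022),f(333,311,.022),f(333,175,.022),f(260,243,.022),f(406,243,.022))
# same check on earlier bushing b image
```

```text
[0.4609 0.152  0.022 ] [0.4609 0.1395 0.022 ] [0.4609 0.1641 0.022 ] [0.4485 0.152  0.022 ] [0.4734 0.152  0.022 ]
```

Call:
carry_out:
  moves:
    - [[4.5, 0.5, 0], [0, 0, 0], 110]
    - [[0, 0, 10], [0, 0, 0], 110]
    - [[0, 0, 12], [0, 0, 0], 110]
    - [[0, 0, 12], [0, 0, 0], 110]
    - [[0, 0, 7], [0, 0, 0], 110]
    - [[0, 0, 0], [0, 0, 0], 255]
    - [[0, 0, 0], [0, 0, 0], 255]
    - [[0, 0, 0], [0, 0, 0], 255]
    - [[0, 0, 0], [0, 0, 0], 255]
    - [[0, 0, 0], [0, 0, 0], 255]

```text
clock: 10.45
ee_pos: [0.4602, 0.1504, -0.0129]
orientation: [3.141, -0.0, 1.572]
wrist_force: [-0.1, 0.0, 0.6]
opening: 0.284
grip_force: 20.0
```

Call:
carry_out:
  moves:
    - [[0, 0, -25], [0, 0, 0], 255]
    - [[0, 0, -30], [0, 0, 0], 255]
    - [[-41, 2, 0], [0, 0, 0], 255]
    - [[-41, 2, 0], [0, 0, 0], 255]
    - [[-41, 2, 0], [0, 0, 0], 255]
    - [[-41, 2, 0], [0, 0, 0], 255]
    - [[-41, 2, 0], [0, 0, 0], 255]
    - [[-41, 2, 0], [0, 0, 0], 255]
    - [[-44, 3, 0], [0, 0, 0], 255]
    - [[0, 0, 15], [0, 0, 0], 255]

```text
clock: 11.45
ee_pos: [0.4762, -0.1472, 0.028]
orientation: [3.139, 0.004, 1.563]
wrist_force: [-0.5, 0.5, -0.8]
opening: 0.282
grip_force: 20.0
```

Call:
carry_out:
  moves:
    - [[0, 0, 0], [0, 0, 0], 255]
    - [[0, 0, 0], [0, 0, 0], 255]
    - [[0, 0, 0], [0, 0, 0], 255]
    - [[0, 0, 0], [0, 0, 0], 255]
    - [[0, 0, 0], [0, 0, 0], 255]
    - [[0, 0, 0], [0, 0, 0], 255]
    - [[0, 0, 0], [0, 0, 0], 255]
    - [[0, 0, 0], [0, 0, 0], 255]
    - [[0, 0, 0], [0, 0, 0], 255]
    - [[0, 0, 0], [0, 0, 0], 255]

```text
clock: 12.45
ee_pos: [0.4752, -0.1396, 0.0268]
orientation: [-3.142, -0.0, 1.572]
wrist_force: [-0.0, 0.3, -1.0]
opening: 0.282
grip_force: 20.0
```

Run:
```python
from h import *
o=arm.observe(); print(o['clock'],o['ee_pos'],o['orientation'],o['opening']*88,o['grip_force'])
c=snap('wrist','w7'); c=load('w7')
a=load('w5')['img'];b=c['img']
g=lambda i:cv2.resize(cv2.cvtColor(i,cv2.COLOR_RGB2GRAY),None,fx=4,fy=4,interpolation=cv2.INTER_CUBIC)
A,B=g(a),g(b)
for r in [(228,228,280,268),(232,240,276,266)]:
    t=A[r[1]*4:r[3]*4,r[0]*4:r[2]*4]; s=B[(r[1]-8)*4:(r[3]+8)*4,(r[0]-8)*4:(r[2]+8)*4]
    m=cv2.minMaxLoc(cv2.matchTemplate(s,t,cv2.TM_CCOEFF_NORMED)); print(m[1],m[3][0]/4-8,m[3][1]/4-8)
```

```text
12.45 [ 0.47523811 -0.13957094  0.0268405 ] [-3.14158354e+00 -9.20288046e-06  1.57160569e+00] 24.780672886914065 19.999744067899883
0.9134668707847595 0.0 -2.75
0.8642001152038574 0.0 -2.5
```

Call:
carry_out:
  moves:
    - [[0, 0, 10], [0, 0, 0], 255]
    - [[0, 0, 10], [0, 0, 0], 255]
    - [[0, 0, 5], [0, 0, 0], 255]
    - [[0, 0, 4], [0, 0, 0], 255]
    - [[0, 0, 3], [0, 0, 0], 255]
    - [[0, 0, 2], [0, 0, 0], 255]
    - [[0, 0, 0], [0, 0, 0], 255]
    - [[0, 0, 0], [0, 0, 0], 255]
    - [[0, 0, 0], [0, 0, 0], 255]
    - [[0, 0, 0], [0, 0, 0], 255]

```text
clock: 13.5
ee_pos: [0.4754, -0.1396, -0.0069]
orientation: [3.141, 0.0, 1.572]
wrist_force: [0.2, 0.0, -0.7]
opening: 0.281
grip_force: 20.0
```

Now release, lift and back off to look at both wells.

Call:
carry_out:
  moves:
    - [[0, 0, 0], [0, 0, 0], 150]
    - [[0, 0, 0], [0, 0, 0], 150]
    - [[0, 0, 0], [0, 0, 0], 150]
    - [[0, 0, -10], [0, 0, 0], 150]
    - [[0, 0, -30], [0, 0, 0], 80]
    - [[0, 0, -40], [0, 0, 0], 30]
    - [[-35, -5, -30], [0, 0, 0], 30]
    - [[-35, -5, -20], [0, 0, 0], 30]
    - [[0, 0, 0], [0, 0, 0], 30]
    - [[0, 0, 0], [0, 0, 0], 30]

```text
clock: 14.5
ee_pos: [0.4652, -0.2102, 0.1237]
orientation: [3.14, 0.001, 1.57]
wrist_force: [0.5, 1.4, 0.4]
opening: 0.872
grip_force: 0.0
```

Run:
```python
from h import *
o=arm.observe(); print(o['clock'],o['ee_pos'],o['orientation'],o['opening']*88)
c=snap('wrist','w8'); c=load('w8')
cv2.imwrite('pics/w8b.png',cv2.resize(c['img'][60:260,170:430,::-1],(780,600),interpolation=cv2.INTER_CUBIC))
```

```text
14.5 [ 0.46522876 -0.21022774  0.1236798 ] [3.14045061e+00 6.24034505e-04 1.56951570e+00] 76.72058446318651
```

View pics/w8b.png

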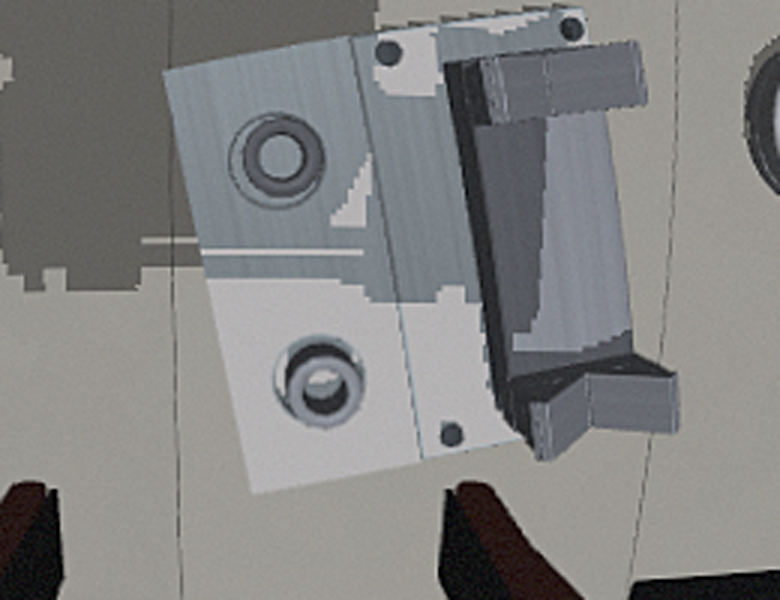

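Both bushings stand in their wells: tops at (284,156) and (325,392), inside circles centred at (277,160) and (319,381). The V roots are at about (549,82) and (589,402).

Run:
```python
from h import *
c=load('w8')
f=lambda u,v,z: at(c,u/3+170,v/3+60,z,True)
print('b0',f(284,156,.026).round(4),'b1',f(325,392,.026).round(4))
print('w0',f(277,160,.012).round(4),'w1',f(319,381,.012).round(4))
w=(f(277,160,.012)+f(319,381,.012))/2
a,b=f(549,82,.058),f(589,402,.058); d=a-b; print('roots',a.round(4),b.round(4),np.linalg.norm(d),np.degrees(np.arctan2(d[1],d[0]))-90,'mid',((a+b)/2).round(4))
d=f(277,160,.012)-f(319,381,.012); print(np.linalg.norm(d),np.degrees(np.arctan2(d[1],d[0]))-90)
t=np.radians(11.4); print('mid wells',w, 'seat',w[:2]+.08*np.array([np.cos(t),np.sin(t)]))
for n,(u,v) in dict(FL=(163,72),FR=(253,493),BL=(581,8)).items(): print(n,f(u,v,.012).round(4))
print(f(388,53,.012).round(4),f(452,434,.012).round(4))
d=f(388,53,.012)-f(452,434,.012); print(np.degrees(np.arctan2(d[1],d[0]))-90)
```

```text
b0 [ 0.4771 -0.1385  0.026 ] b1 [ 0.491  -0.2152  0.026 ]
w0 [ 0.4753 -0.1399  0.012 ] w1 [ 0.4901 -0.2152  0.012 ]
roots [ 0.552  -0.1142  0.058 ] [ 0.5705 -0.2096  0.058 ] 0.09713744225326501 10.991844551974538 mid [ 0.5612 -0.1619  0.058 ]
0.07667913902702696 11.110615945518404
mid wells [ 0.48271245 -0.17756799  0.012     ] seat [ 0.56113415 -0.16175541]
FL [ 0.4381 -0.1103  0.012 ]
FR [ 0.4673 -0.2566  0.012 ]
BL [ 0.5795 -0.0831  0.012 ]
[ 0.5119 -0.1035  0.012 ] [ 0.5382 -0.2347  0.012 ]
11.365090671862433
```

Call:
carry_out:
  moves:
    - [[37, 18, 0], [0, 0, 0], 0]
    - [[37, 18, 0], [0, 0, 0], 0]
    - [[37, 18, 0], [0, 0, 0], 0]
    - [[37, 18, 0], [0, 0, 0], 0]
    - [[38, 19, 0], [0, 0, 0], 0]
    - [[38, 19, 0], [0, 0, 0], 0]
    - [[38, 19, 0], [0, 0, 0], 0]
    - [[38, 19, -5], [0, 0, 0], 0]
    - [[0, 0, 0], [0, 0, 0], 0]
    - [[0, 0, 0], [0, 0, 0], 0]

```text
clock: 15.55
ee_pos: [0.6118, 0.0935, 0.1267]
orientation: [-3.139, -0.001, 1.576]
wrist_force: [0.6, -0.6, -0.2]
opening: 0.996
grip_force: 0.0
```

Run:
```python
from h import *
o=arm.observe(); print(o['clock'],o['ee_pos'],o['orientation'],o['opening']*88)
c=snap('wrist','w9'); c=load('w9'); im=c['img'].astype(int)
# profile of grey (r-b small) vs wood across x at several y
for y in (.075,.09,.105,.12):
    L=[]
    for x in np.arange(.57,.66,.003):
        u,v=proj(c,(x,y,.029),True); r,g,b=im[int(round(v)),int(round(u))]; L.append('W' if r-b>25 else '%d'%(g//26))
    print(y,''.join(L))
x=.613
print(''.join('W' if (lambda p:p[0]-p[2]>25)(im[tuple(int(round(k)) for k in proj(c,(x,y,.036),True)[::-1])]) else '%d'%(im[tuple(int(round(k)) for k in proj(c,(x,y,.036),True)[::-1])][1]//26) for y in np.arange(0,.19,.004)))
```

```text
15.55 [0.61177543 0.09347264 0.12674708] [-3.13936288e+00 -6.99856278e-04  1.57648086e+00] 87.63927943073544
0.075 666666WWW2445555443WWWW66666666
0.09 666666WWW2345555443WWWW66666666
0.105 666666WWWW3455554432WWW66666666
0.12 666666WWWW233433222WWWW66666666
66666555555553525555555555555334333333343WWWWWWW
```

Call:
carry_out:
  moves:
    - [[0, 0, 20], [0, 0, 0], 0]
    - [[0, 0, 30], [0, 0, 0], 0]
    - [[0, 0, 30], [0, 0, 0], 0]
    - [[0, 0, 20], [0, 0, 0], 0]
    - [[0, 0, 0], [0, 0, 0], 0]
    - [[0, 0, 0], [0, 0, 0], 0]
    - [[0, 0, 0], [0, 0, 0], 0]
    - [[0, 0, 0], [0, 0, 0], 0]
    - [[0, 0, 0], [0, 0, 0], 0]
    - [[0, 0, 0], [0, 0, 0], 0]

```text
clock: 16.6
ee_pos: [0.6133, 0.0906, 0.0284]
orientation: [3.141, 0.0, 1.572]
wrist_force: [0.9, 0.2, -0.7]
opening: 1.001
grip_force: 0.0
```

Call:
carry_out:
  moves:
    - [[-1, 0, 12], [0, 0, 0], 0]
    - [[0, 0, 12], [0, 0, 0], 0]
    - [[0, 0, 6], [0, 0, 0], 0]
    - [[0, 0, 4], [0, 0, 0], 0]
    - [[0, 0, 0], [0, 0, 0], 120]
    - [[0, 0, 0], [0, 0, 0], 255]
    - [[0, 0, 0], [0, 0, 0], 255]
    - [[0, 0, 0], [0, 0, 0], 255]
    - [[0, 0, 0], [0, 0, 0], 255]
    - [[0, 0, 0], [0, 0, 0], 255]
  force: 30

```text
clock: 17.6
ee_pos: [0.6131, 0.0896, -0.006]
orientation: [3.141, 0.0, 1.572]
wrist_force: [0.7, 0.9, 0.4]
opening: 0.491
grip_force: 0.0
```

Call:
carry_out:
  moves:
    - [[0, 0, 0], [0, 0, 0], 255]
    - [[0, 0, 0], [0, 0, 0], 255]
    - [[0, 0, 0], [0, 0, 0], 255]
    - [[0, 0, 0], [0, 0, 0], 255]
    - [[0, 0, 0], [0, 0, 0], 255]
    - [[0, 0, 0], [0, 0, 0], 255]
    - [[0, 0, 0], [0, 0, 0], 255]
    - [[0, 0, 0], [0, 0, 0], 255]
    - [[0, 0, 0], [0, 0, 0], 255]
    - [[0, 0, 0], [0, 0, 0], 255]
  force: 55

```text
clock: 18.6
ee_pos: [0.6113, 0.0895, -0.0062]
orientation: [-3.139, 0.001, 1.572]
wrist_force: [-5.5, 0.5, 5.3]
opening: 0.331
grip_force: 55.0
```

Call:
carry_out:
  moves:
    - [[0, 0, -10], [0, 0, 0], 255]
    - [[0, 0, -30], [0, 0, 0], 255]
    - [[0, 0, -40], [0, 0, 0], 255]
    - [[0, 0, -40], [0, 0, 0], 255]
    - [[-25, -5, -10], [0, 0, 0], 255]
    - [[-45, -9, 0], [0, 0, 0], 255]
    - [[-45, -9, 0], [0, 0, 0], 255]
    - [[-45, -9, 0], [0, 0, 0], 255]
    - [[-45, -9, 0], [0, 0, 0], 255]
    - [[-46, -9, 0], [0, 0, 0], 255]

```text
clock: 19.6
ee_pos: [0.5629, -0.1632, 0.1245]
orientation: [3.141, 0.0, 1.572]
wrist_force: [1.1, -0.6, -2.4]
opening: 0.327
grip_force: 55.0
```

Call:
carry_out:
  moves:
    - [[0, 0, 0], [0, 0, -3.8], 255]
    - [[0, 0, 0], [0, 0, -3.7], 255]
    - [[0, 0, 0], [0, 0, -3.7], 255]
    - [[0, 0, 0], [0, 0, 0], 255]
    - [[0, 0, 0], [0, 0, 0], 255]
    - [[0, 0, 0], [0, 0, 0], 255]
    - [[0, 0, 0], [0, 0, 0], 255]
    - [[0, 0, 0], [0, 0, 0], 255]
    - [[0, 0, 0], [0, 0, 0], 255]
    - [[0, 0, 0], [0, 0, 0], 255]

```text
clock: 20.6
ee_pos: [0.5633, -0.1614, 0.1238]
orientation: [-3.142, 0.0, 1.767]
wrist_force: [-0.2, -0.5, -2.4]
opening: 0.328
grip_force: 55.0
```

Run:
```python
from h import *
c=snap('wrist','w10');c=load('w10');o=arm.observe(); p=o['ee_pos']; yaw=o['orientation'][2]; print(o['clock'],p,np.degrees(yaw),o['grip_force'],o['opening']*88)
plan([((.5612,-.1618,.056),101.2,1)])
# roller brightness along its axis: find the ends
ax=np.array([np.cos(yaw),np.sin(yaw),0]); ce=p+[0,0,.035]; im=c['img']
for sgn in(1,-1):
    print(sgn,[(int(s),im[tuple(int(round(k)) for k in proj(c,ce+[0,0,.0]+sgn*ax*s/1e3,True)[::-1])].tolist()[1]) for s in range(50,84,2) if 0<=proj(c,ce+sgn*ax*s/1e3,True)[1]<383])
```

```text
20.65 [ 0.56325186 -0.16141571  0.12382798] 101.25253615700103 54.99061703681946 28.93920458062829
[0.0, -2.1, 67.8] 0.05
--
1 [(50, 87), (52, 84), (54, 85), (56, 88), (58, 45), (60, 93), (62, 92), (64, 97), (66, 94), (68, 97), (70, 96), (72, 133), (74, 102), (76, 97), (78, 98), (80, 99), (82, 99)]
-1 [(50, 127), (52, 123), (54, 121), (56, 123), (58, 126), (60, 125), (62, 120), (64, 126), (66, 125), (68, 124), (70, 126), (72, 121), (74, 132), (76, 41), (78, 53), (80, 50), (82, 51)]
```

Call:
carry_out:
  moves:
    - [[0, -2, 20], [0, 0, 0], 255]
    - [[0, 0, 25], [0, 0, 0], 255]
    - [[0, 0, 15], [0, 0, 0], 255]
    - [[0, 0, 8], [0, 0, 0], 255]
    - [[0, 0, 6], [0, 0, 0], 255]
    - [[0, 0, 4], [0, 0, 0], 255]
    - [[0, 0, 2], [0, 0, 0], 255]
    - [[0, 0, 1], [0, 0, 0], 255]
    - [[0, 0, 0], [0, 0, 0], 255]
    - [[0, 0, 0], [0, 0, 0], 255]

```text
clock: 21.65
ee_pos: [0.5617, -0.1619, 0.0435]
orientation: [3.141, 0.001, 1.767]
wrist_force: [-0.7, -0.4, 1.7]
opening: 0.329
grip_force: 55.0
```

Call:
carry_out:
  moves:
    - [[0, 0, 2], [0, 0, 0], 255]
    - [[0, 0, 2], [0, 0, 0], 255]
    - [[0, 0, 2], [0, 0, 0], 255]
    - [[0, 0, 1.5], [0, 0, 0], 255]
    - [[0, 0, 1], [0, 0, 0], 255]
    - [[0, 0, 1], [0, 0, 0], 255]
    - [[0, 0, 0.5], [0, 0, 0], 255]
    - [[0, 0, 0], [0, 0, 0], 255]
    - [[0, 0, 0], [0, 0, 0], 255]
    - [[0, 0, 0], [0, 0, 0], 255]

```text
clock: 22.65
ee_pos: [0.5624, -0.1618, 0.0339]
orientation: [3.14, 0.001, 1.767]
wrist_force: [-2.4, 0.5, 10.4]
opening: 0.327
grip_force: 55.0
```

Call:
carry_out:
  moves:
    - [[0, -0.5, 0], [0, 0, 0], 255]
    - [[0, -0.5, 0], [0, 0, 0], 255]
    - [[0, -0.5, 0], [0, 0, 0], 255]
    - [[0, 0, 0], [0, 0, 0], 255]
    - [[0, 0, 0], [0, 0, 0], 255]
    - [[0, 0, 0], [0, 0, 0], 255]
    - [[0, 0, 0], [0, 0, 0], 255]
    - [[0, 0, 0], [0, 0, 0], 255]
    - [[0, 0, 0], [0, 0, 0], 255]
    - [[0, 0, 0], [0, 0, 0], 255]

```text
clock: 23.65
ee_pos: [0.5613, -0.162, 0.0341]
orientation: [3.139, 0.001, 1.768]
wrist_force: [-0.8, 0.8, 10.0]
opening: 0.329
grip_force: 55.0
```

Run:
```python
from h import *
F=[]
for k in range(4):
    c=snap('wrist','w11'); o=arm.observe(); F.append(o['wrist_force'])
print(o['clock'],np.mean(F,0),o['ee_pos'],o['orientation'],o['grip_force'],o['torque'],np.abs(o['dq']).max())
# bushings: compare from top view
t=snap('top','t11')
```

```text
23.85 [-0.84208149  0.67309025 10.24952415] [ 0.56128693 -0.16203769  0.03403818] [3.13889770e+00 1.04800302e-03 1.76762557e+00] 54.99088168144226 [0.24468753 0.11257618 0.07234623] 0.0009472258072102649
```

```bash
python3 -c "
from cell import arm
print(arm.job_done())"
```

```text
the job is handed in; nothing more can be done
None
```

I handed the job in at about 24 s of the 72 s. Both bushings are in their wells, and the gripper holds the roller in the V cradle, pressed down about 9 mm going by the wrist force. No verdict came back, and I had no picture views left to check the final pose by eye.

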